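# Refit the dust filter of a shoe-repair bench

### The job

Lift the pleated filter by its grip and lay it fully down in the pocket of the metal filter frame, on the bench. Then let go, take the loaded frame by its sides, lift it onto the deck of the grey dust-extraction dock and slide its nose into the slot under the hood until it is fully home, lying flat on the deck and square to the slot, with the filter still down in it. Leave the polish tin, the brush and the wooden shoe last where they are.

Things in the scene. Friction and masses are not known exactly. Their poses are not given: they have to be found in the camera images.
- filter_mid (a point): Filter cartridge (loose, about 0.18 kg): pale pleated paper block with grey plastic rims, 112 (x) x 48 (y) x 30 mm high, with a grey upright grip bar on top at its middle, 14 mm thick (x) x 40 mm (y) and 30 mm tall, so 60 mm high overall. It stands on the bench, grip up. Point: middle of the block, half-way up the whole, 30 mm above its underside (level with the foot of the grip). z up; x along the block; the two ends are alike.
- frame_mid (a point): Filter frame (loose, about 0.32 kg): plain aluminium tray, 132 (x) x 64 (y) mm outside, 30 mm high, walls 5 mm (long sides) and 6 mm (ends), with an open-topped pocket 120 x 54 mm whose floor is 6 mm above the underside; a solid flat nose continues it at the +x end. Point: centre of the pocket, 15 mm above the frame's underside. z up; x from the pocket towards the nose. A filter lying fully down has its own point 21 mm above this one.
- frame_nose (a point): Tip of the frame's nose, in the middle, 9 mm above the frame's underside and 108 mm ahead (+x) of the frame's pocket centre. The nose is 42 mm long, 56 mm wide, 18 mm high.
- dock_mouth (a point): Dock (fixed to the bench): a flat grey deck, 12 mm high and 120 mm wide, reaching 140 mm out in front of the mouth (-x), with a dark grille; behind it a low grey hood (120 mm wide, 60 mm deep, top 50 mm above the bench) with a slot at deck level, 66 mm wide, 28 mm high, 38 mm deep. A steel duct stub (50 mm thick, 90 mm long) runs out behind the hood. Point: middle of the slot's mouth, 9 mm above the deck (21 mm above the bench). z up; x points into the slot, horizontally.
- dock_stop (a point): Stop at the inner end of the same slot, 38 mm beyond the mouth along x, 9 mm above the deck; axes as those of the mouth. When the frame is home the tip of its nose touches the stop at this point.
- polish: Bystander: dark metal polish tin, 72 mm across, 50 mm high, upright; origin under its centre.
- brush: Bystander: shoe brush with wooden back, 150 (x) x 50 x 44 mm; origin under its centre.
- last: Bystander: wooden shoe last, about 200 (x) x 66 x 92 mm; origin under its centre.
There are look-alikes about, which are no part of the job. Of the things that look like the part that bears frame_mid, take the one that is farthest to the robot's left at the start.

How it is judged:
On the way, in this order (a step that is already met when the one before it is completed fails the run):
1. the filter lies fully down in the frame's pocket and is let go, with the frame standing on the bench away from the dock (horizontal distance between filter_mid and frame_mid below 0.009 m and z of filter_mid in the frame of frame_mid between 0.016 and 0.025 m and angle between the z axis of filter_mid and the z axis of frame_mid, either way round below 0.08 rad and angle between the x axis of filter_mid and the x axis of frame_mid, either way round below 0.2 rad and height (world z) of frame_mid below 0.019 m and horizontal distance between frame_nose and dock_stop above 0.06 m and contact force between the fingers and filter below 0.3 N), for 0.2 s.
2. the frame is lifted off the bench with the filter down in it (horizontal distance between filter_mid and frame_mid below 0.009 m and z of filter_mid in the frame of frame_mid between 0.016 and 0.025 m and angle between the z axis of filter_mid and the z axis of frame_mid, either way round below 0.08 rad and angle between the x axis of filter_mid and the x axis of frame_mid, either way round below 0.2 rad and height (world z) of frame_mid above 0.024 m), for 0.2 s.
At the end, for the whole second after the job is handed in: Nose tip within 6 mm of the stop, 8 mm sideways, 4 mm in height; frame flat on the deck (0.05 rad) and square to the slot (0.12 rad); filter down in the pocket (within 9 mm of its centre, 16 to 25 mm above the frame's point, level within 0.08 rad, lined up within 0.2 rad); both at rest (horizontal distance between filter_mid and frame_mid below 0.009 m and z of filter_mid in the frame of frame_mid between 0.016 and 0.025 m and angle between the z axis of filter_mid and the z axis of frame_mid, either way round below 0.08 rad and angle between the x axis of filter_mid and the x axis of frame_mid, either way round below 0.2 rad and linear speed of each of filter, frame below 0.02 m/s and x of frame_nose in the frame of dock_stop above -0.006 m and y of frame_nose in the frame of dock_stop between -0.008 and 0.008 m and z of frame_nose in the frame of dock_stop between -0.004 and 0.004 m and angle between the x axis of frame_mid and the x axis of dock_stop, either way round below 0.12 rad and angle between frame_mid's own z axis and vertical below 0.05 rad); the robot touches nothing.
It fails at once if the polish tin is moved more than 40 mm (distance of polish from where it was at the start of the episode above 0.04 m).
It fails at once if the brush is moved more than 40 mm (distance of brush from where it was at the start of the episode above 0.04 m).
It fails at once if the shoe last is moved more than 40 mm (distance of last from where it was at the start of the episode above 0.04 m).
It also fails if it takes over 58 s, if anything falls off the work surface, if the arm or the gripper's body presses on something with over 40 N, if the wrist force passes 120 N, or if a joint passes its speed limit or range.

### The arm

A 6-joint arm with a two-finger parallel gripper is mounted at the origin on the work surface. World frame = base frame: x ahead of the robot, y to its left, z up, the work surface at z = 0. Lengths are in m, angles in rad, forces in N, time in s.
With the tool pointing down it reaches from about 0.25 to 0.85 m from the base axis. Payload 12.5 kg.
Tool frame: the origin (TCP) lies where the fingers leave the gripper's body, on its centre line; the fingertips stand 84 mm ahead of it and the grasp point (between the pads) lies 65 mm ahead of it; y points along the fingers, z is the direction in which the jaws open and shut, and the axes are right-handed (so a half turn about y gives the same grasp; the last joint's range is limited). The gripper opens to 93 mm and grips with 3 to 60 N. Pads are 15 mm wide; open, the fingers measure 128 mm over their backs; the gripper's body (75 mm by 188 mm) begins 65 mm behind the grasp point.
Start: joints at [1.018, 0.351, 1.652, -0, 1.139, -0.085], TCP at [0.248, 0.491, 0.303] pointing down, gripper open.
Joint ranges: [-2.75, 2.75], [-0.79, 2.1], [0.01, 2.65], [-1.57, 4.71], [0.07, 3.14], [-2.87, 2.87]. Speed limits (rad/s): [2.22, 2.22, 2.79, 3.14, 3.14, 3.14].

### API

Orientations are given as [roll, pitch, yaw] about the fixed x, y, z axes, in that order (R = Rz(yaw) Ry(pitch) Rx(roll)).
In Python, from workcell import state, imaging, workorder gives the robot as it stands. The module is installed in compiled form; this text tells all that it offers.
- The arm moves only by the shell command python3 -m jog 'ROWS' [OPENING] [FORCE]. ROWS is JSON, a list that holds one entry, the list of rows, each a list of 4 numbers: the shift along the tool's x, y, z in mm, then the turn about the tool's y in rad. In form: [[[x, y, z, turn], ...]]. A call has 1 to 8 rows; each row is the pose to reach, as a shift and turn from the pose commanded when the call began, along the tool's axes at that moment; what a row does not reach only later rows make up. A row lasts 1/10 s, in which the tool goes at most 50 mm and 8.59 degrees, less where a joint would pass 70% of its speed; a pose out of reach is approached as far as the arm can. A call with a gripper value outside its range is refused whole. OPENING is the closure, from 0 (fully open) to 1 (shut), set as the call begins (- or left out, the last holds). The fingers move at their own pace and stop on an object; FORCE is the grip in N (left out, the last holds). Time passes only in rows, so rows that repeat a pose let the fingers close. It gives the time, the measured TCP pose, the force and the opening at its end, in the units of the state.
- state(): the state, without advancing time (a new reading comes with each control period).
- imaging.snapshot(name): name is "side" or "top"; returns the picture (420x560x3 uint8, blue, green, red); there is no depth.
- imaging.camera_info(name): a dict with "mtx" (3x3 intrinsics, pixels), "rvec" (rotation vector, rad) and "tvec" (3), from world to camera coordinates, as OpenCV has them. Camera axes: x right, y down, z forward; pixel columns grow to the right and rows downward; lengths in m; the calibration is good to about 2 mm. A picture is of the moment at which its call begins. camera_info takes no time and is no camera call.
- workorder.sign_off(): hands the job in, once; it reports no verdict.
Trained networks look in the newest picture that a camera, given by its name, has taken for a name from the list of things; names that differ only in an ending like _2 or _b are one class to them, and where a whole thing is asked for, a point or a joint stands for the part that bears it (a point fixed in the world has none). Each returns a list of dicts, best first, with "p" (0 to 1); they miss things now and then, are a little off and sometimes report something else, mostly with a low value. They report only what shows in the picture. A call takes as long as a camera call. They do not tell look-alikes from the thing itself.
- imaging.recognise(camera, label): "pixel" ([column, row] in pixels, amid what is visible of it).
- imaging.mark_of(camera, label): "pixel" ([column, row] in pixels: a listed point, or the origin of a listed thing).
The state is a dict: "time_s": time; "joint_positions": joint angles; "joint_velocities": joint speeds; "joint_efforts": joint torques, N m; "tool_pos": TCP position; "orientation": TCP orientation; "contact_force": force on the tool from outside, world axes, zero at the start; "moment": the same for the moment, N m; "finger_gap": opening from 0.0 (shut) to 1.0 (fully open).
Only numpy, scipy, OpenCV 4.12 (cv2) and the standard library are available. Lean on these libraries where they do the work, as an engineer would, in place of code of your own. Each camera call takes 0.05 s, during which the arm holds its last target.

## Working session

There is one attempt and no reset: what is moved stays moved. The work goes in short steps, Python scripts to look and compute and a shell command to move; the robot and the scene stay as the last step left them, time stands still between calls to the robot, and variables do not carry over. Pictures are saved under pics/ and viewed, and the job is handed in when it is done.

```bash
mkdir -p pics; ls
python3 - <<'E'
from workcell import state, imaging
import cv2
s=state();print(s)
for n in("side","top"):
    im=imaging.snapshot(n);cv2.imwrite(f"pics/{n}0.png",im);print(n,imaging.camera_info(n))
E
```

```text
pics
{'time_s': 0.0, 'joint_positions': array([ 1.01840649e+00,  3.51248868e-01,  1.65238501e+00,  2.13856260e-05,
        1.13905724e+00, -8.46352150e-02]), 'joint_velocities': array([-0.00128159, -0.00092365,  0.00014038,  0.00133819, -0.00089564,
       -0.00032877]), 'joint_efforts': array([ 8.92724966e-04, -4.97315812e+01, -2.85253894e+01,  6.99422322e-02,
        2.56496732e-02, -2.31954027e-05]), 'tool_pos': array([0.24785979, 0.49073516, 0.3022093 ]), 'orientation': array([-1.57188922e+00,  1.12201859e-04, -4.67763646e-01]), 'contact_force': array([ 0.25969261, -0.24100293,  0.22973375]), 'moment': array([-0.03914891, -0.00729422, -0.03224553]), 'finger_gap': 1.0009358858620367}
side {'mtx': array([[476.68598344,   0.        , 277.10610166],
       [  0.        , 476.68598344, 220.0233813 ],
       [  0.        ,   0.        ,   1.        ]]), 'rvec': array([ 2.34667639, -0.68337255,  0.24081804]), 'tvec': array([-0.49828872,  0.20967723,  1.02515166])}
top {'mtx': array([[380.22925281,   0.        , 279.97833086],
       [  0.        , 380.22925281, 206.71662397],
       [  0.        ,   0.        ,   1.        ]]), 'rvec': array([ 2.16887473, -2.11643489,  0.14345328]), 'tvec': array([-0.08880043,  0.56735217,  0.88089059])}
```

View pics/top0.png

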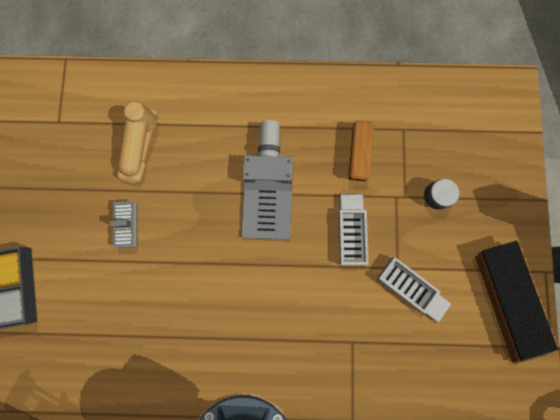

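View pics/side0.png

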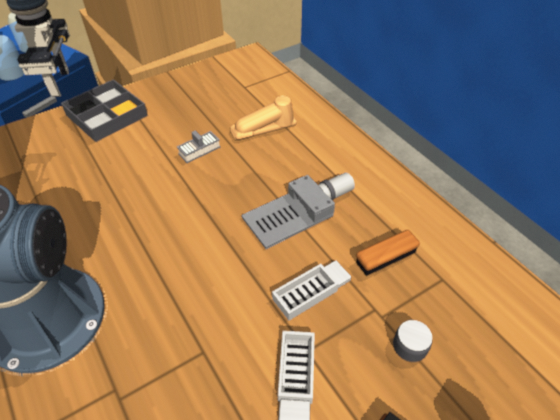

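```bash
cat > h.py <<'E'
import numpy as np,cv2
from workcell import state, imaging
def cam(n):
    c=imaging.camera_info(n);R=cv2.Rodrigues(c['rvec'])[0];return c['mtx'],R,np.array(c['tvec']).ravel()
def ray(n,px,z):
    K,R,t=cam(n);d=R.T@np.linalg.inv(K)@np.array([px[0],px[1],1.]);o=-R.T@t
    return o+d*(z-o[2])/d[2]
def proj(n,P):
    K,R,t=cam(n);P=np.atleast_2d(P);p=(K@(R@P.T+t[:,None])).T;return p[:,:2]/p[:,2:]
E
python3 - <<'E'
from h import *
for n in("side","top"):
  for l,z in(("filter_mid",.03),("frame_mid",.015),("frame_nose",.009),("dock_mouth",.021),("dock_stop",.021),("polish",0),("brush",0),("last",0)):
    try:
      for d in imaging.mark_of(n,l)[:4]: print(n,l,round(d['p'],2),np.round(d['pixel'],1),np.round(ray(n,d['pixel'],z),4))
    except Exception as e: print(n,l,e)
E
```

```text
side filter_mid 0.93 [197.1 144.2] [0.5143 0.3045 0.03  ]
side frame_mid 0.77 [303.8 294.7] [ 0.4944 -0.2596  0.015 ]
side frame_nose 0.64 [343.  271.1] [ 0.6071 -0.2531  0.009 ]
side dock_mouth 0.6 [299.9 205.4] [ 0.6318 -0.0407  0.021 ]
side dock_stop 0.61 [313.8 196.7] [ 0.6787 -0.0349  0.021 ]
side polish 0.64 [411.3 349.4] [ 0.6109 -0.4767  0.    ]
side brush 0.62 [382. 259.] [ 0.7093 -0.2705  0.    ]
side last 0.9 [264.6 128.9] [0.7289 0.2919 0.    ]
top filter_mid 0.55 [121.9 223.9] [0.5192 0.3101 0.03  ]
top filter_mid 0.47 [266.3 182.7] [ 0.63   -0.0394  0.03  ]
top frame_mid 0.83 [406.  284.1] [ 0.3917 -0.3834  0.015 ]
top frame_mid 0.59 [351.3 241.5] [ 0.491  -0.2518  0.015 ]
top frame_nose 0.75 [444.9 310.1] [ 0.3323 -0.4772  0.009 ]
top frame_nose 0.59 [352.2 195.2] [ 0.6074 -0.2553  0.009 ]
top frame_nose 0.41 [123.9 226.2] [0.5154 0.3136 0.009 ]
top dock_mouth 0.55 [268.1 182.6] [ 0.6323 -0.0435  0.021 ]
top dock_stop 0.93 [267.1 167. ] [ 0.6722 -0.0398  0.021 ]
top polish 0.98 [437.2 198.2] [ 0.6064 -0.4716  0.    ]
top brush 0.87 [358.8 157.6] [ 0.7077 -0.2741  0.    ]
top last 0.95 [139.1 146.8] [0.7235 0.2952 0.    ]
```

Run:
```python
import cv2,numpy as np
t=cv2.imread('pics/top0.png');s=cv2.imread('pics/side0.png')
def c(im,x,y,w=64,h=64,k=4): return cv2.resize(im[y:y+h,x:x+w],(400,300) if 0 else (w*k,h*k),interpolation=cv2.INTER_CUBIC)
a=np.hstack([c(t,92,192),c(t,320,188,64,64).copy(),c(t,236,145,64,64)])
a2=np.hstack([c(t,320,205,64,64),c(t,236,190),c(t,378,255,74,64)[:, :256]])
cv2.imwrite('pics/ct.png',np.vstack([a,a2]))
b=np.hstack([c(s,170,120,60,64),c(s,265,255,90,64)[:,:360]])
b2=c(s,238,168,120,80,5)
cv2.imwrite('pics/cs.png',b);cv2.imwrite('pics/cs2.png',b2)
```

```text
(no output)
```

View pics/ct.png

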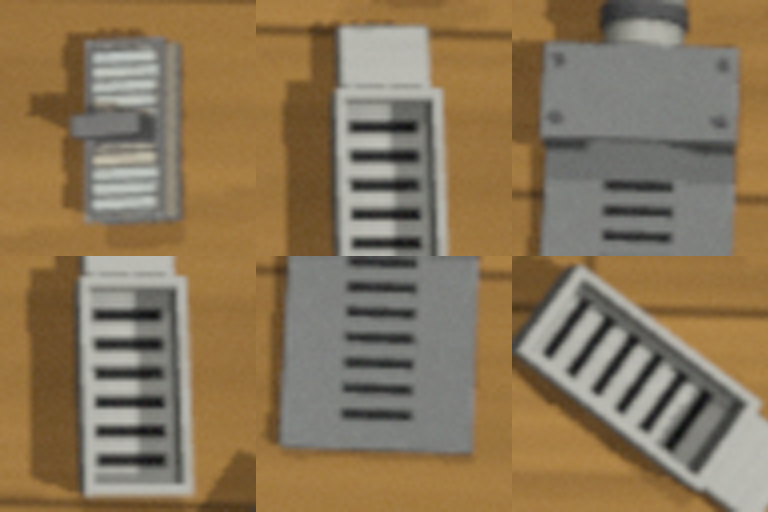

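View pics/cs.png

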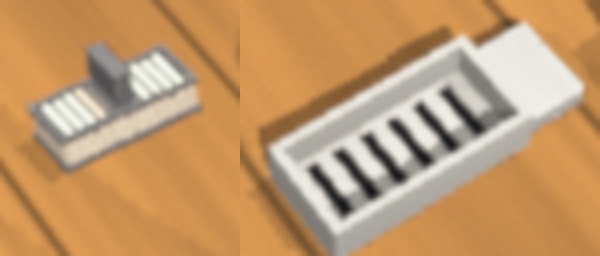

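View pics/cs2.png

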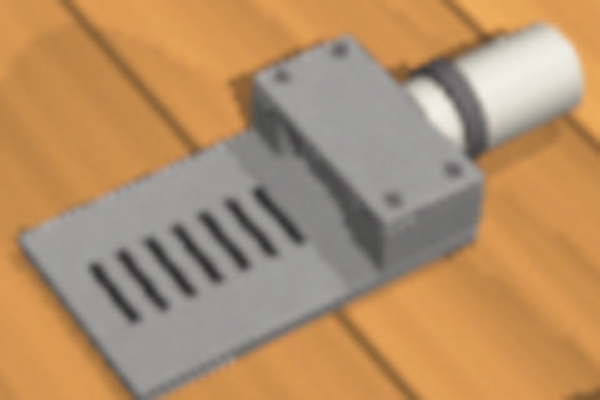

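```bash
cat > fit.py <<'E'
from h import *
from scipy.optimize import least_squares
def T(p,L):
    c,s=np.cos(p[2]),np.sin(p[2]);L=np.array(L,float)/1000
    return np.c_[p[0]+c*L[:,0]-s*L[:,1],p[1]+s*L[:,0]+c*L[:,1],L[:,2]]
def px(o,k,u): return (np.array(u)+.5)/k-.5+np.array(o)
D={
'filter':dict(top=((92,192),4,[((86,38),(56,24,30)),((161,38),(56,-24,30)),((162,219),(-56,-24,30)),((86,222),(-56,24,30)),((181,42),(56,-24,0)),((182,219),(-56,-24,0)),((70,113),(7,20,60)),((70,137),(-7,20,60))]),
 side=((170,120),4,[((30,104),(-56,24,30)),((150,46),(56,24,30)),((200,80),(56,-24,30)),((68,140),(-56,-24,30)),((68,172),(-56,-24,0)),((200,108),(56,-24,0)),((35,134),(-56,24,0))])),
'frame':dict(top=((320,188),4,[((82,27),(108,28,18)),((173,27),(108,-28,18)),((82,90),(66,32,30)),((186,88),(66,-32,30)),((86,240+68),(-66,32,30)),((192,236+68),(-66,-32,30))]),
 side=((265,255),4,[((30,150),(-66,32,30)),((92,222),(-66,-32,30)),((225,38),(66,32,30)),((292,104),(66,-32,30)),((285,22),(108,28,18)),((343,85),(108,-28,18)),((95,252),(-66,-32,0)),((343,103),(108,-28,0))])),
'dock':dict(top=((236,145),4,[((31,43),(60,60,50)),((226,46),(60,-60,50)),((223,143),(0,-60,50)),((29,138),(0,60,50)),((24,191+180),(-140,60,12)),((216,196+180),(-140,-60,12))]),
 side=((238,168),5,[((22,235),(-140,60,12)),((140,397),(-140,-60,12)),((255,72),(0,60,50)),((345,37),(60,60,50)),((483,180),(60,-60,50)),((385,220),(0,-60,50))])),
}
if __name__=='__main__':
  ims={n:cv2.imread(f'pics/{n}0.png') for n in('top','side')}
  K=4;big={n:cv2.resize(ims[n],None,fx=K,fy=K,interpolation=cv2.INTER_CUBIC) for n in ims}
  for o,d in D.items():
    def res(p,views):
        r=[]
        for n in views:
            og,k,l=d[n];r.append((proj(n,T(p,[a[1] for a in l]))-np.array([px(og,k,a[0]) for a in l])).ravel())
        return np.concatenate(r)
    x0=dict(filter=[.517,.307,0],frame=[.49,-.255,0],dock=[.632,-.042,0])[o]
    for v in(['top'],['side'],['top','side']):
        f=least_squares(res,x0,args=(v,),loss='soft_l1');print(o,v,np.round(f.x,4),'rms',np.sqrt(np.mean(f.fun**2)).round(2))
    p=f.x
    for n in big:
        og,k,l=d[n]
        for q in proj(n,T(p,[a[1] for a in l])): cv2.circle(big[n],tuple(int(v) for v in (q+.5)*K-.5),3,(0,0,255),-1)
  def c(n,x,y,w,h):return big[n][y*K:(y+h)*K,x*K:(x+w)*K]
  t=np.hstack([c('top',92,185,60,100),c('top',322,185,60,100),c('top',236,145,70,100)])
  s=np.hstack([c('side',165,120,70,80)[:,:],c('side',236,170,120,80)]);cv2.imwrite('pics/ot.png',t);cv2.imwrite('pics/os.png',s);cv2.imwrite('pics/os2.png',c('side',265,255,100,70))
E
python3 fit.py
```

```text
filter ['top'] [0.5199 0.3084 0.0824] rms 0.32
filter ['side'] [0.5204 0.3109 0.0945] rms 1.03
filter ['top', 'side'] [0.52   0.3088 0.0834] rms 0.81
frame ['top'] [ 0.5011 -0.2549  0.0268] rms 0.38
frame ['side'] [ 0.5024 -0.2509  0.0141] rms 1.13
frame ['top', 'side'] [ 0.5012 -0.2536  0.0245] rms 1.12
dock ['top'] [ 0.6336 -0.0418 -0.003 ] rms 0.33
dock ['side'] [ 0.634  -0.0411 -0.0077] rms 0.73
dock ['top', 'side'] [ 0.6337 -0.0416 -0.0053] rms 0.58
```

View pics/ot.png

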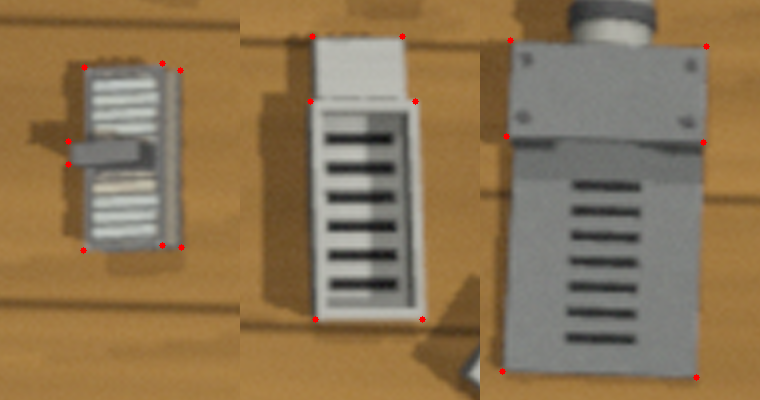

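View pics/os.png

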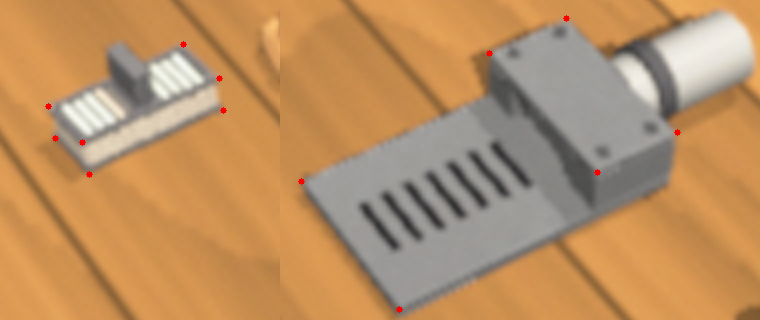

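View pics/os2.png

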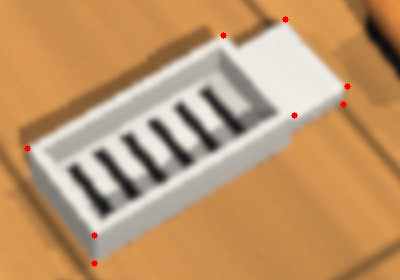

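```bash
cat >> h.py <<'E'
from scipy.spatial.transform import Rotation as Ro
def plan(x,y,z,yaw):
    s=state();R=Ro.from_euler('xyz',s['orientation']).as_matrix()
    d=R.T@(np.array([x,y,z])-s['tool_pos'])*1000
    cy=np.arctan2(R[1,0],R[0,0]);dt=-(yaw-cy);dt=(dt+np.pi)%(2*np.pi)-np.pi
    print('t',round(s['time_s'],2),'pos',s['tool_pos'].round(4),'yaw',cy.round(4),'F',s['contact_force'].round(1),'gap',round(s['finger_gap'],3))
    print('rows shift',d.round(1),'turn',round(dt,4))
E
python3 -c "
from h import *
plan(.520,.3086,.185,.083-np.pi/2)"
```

```text
t 0.9 pos [0.248  0.4909 0.3027] yaw -0.4678 F [-0.4  0.7  0.2] gap 1.0
rows shift [325.  117.7 -40.1] turn 1.02
```

```bash
python3 -m jog '[[[325,118,-40,1.02],[325,118,-40,1.02],[325,118,-40,1.02],[325,118,-40,1.02],[325,118,-40,1.02],[325,118,-40,1.02],[325,118,-40,1.02],[325,118,-40,1.02]]]' 0.4
python3 - <<'E'
from h import *
plan(.520,.3086,.119,.083-np.pi/2)
for n in('top','side'):
    im=imaging.snapshot(n);cv2.imwrite(f'pics/{n}1.png',im)
    g=cv2.resize(im[170:270,70:190] if n=='top' else im[60:200,120:260],None,fx=4,fy=4,interpolation=cv2.INTER_CUBIC);cv2.imwrite(f'pics/{n}1c.png',g)
E
```

```text
time_s: 1.7
tool_pos: [0.5229, 0.3053, 0.1825]
orientation: [-1.572, -0.001, -1.496]
contact_force: [0.0, 0.4, -0.5]
finger_gap: 0.603
t 1.7 pos [0.5229 0.3053 0.1825] yaw -1.496 F [ 0.   0.4 -0.5] gap 0.603
rows shift [-3.6 63.5 -2.6] turn -0.0082
```

```bash
python3 -m jog '[[[0,0,0,0],[0,0,0,0],[0,0,0,0]]]'
python3 - <<'E'
from h import *
plan(.520,.3086,.119,.083-np.pi/2)
for n in('top','side'):
    im=imaging.snapshot(n);cv2.imwrite(f'pics/{n}1.png',im)
    g=cv2.resize(im[170:270,70:190] if n=='top' else im[60:200,120:260],None,fx=4,fy=4,interpolation=cv2.INTER_CUBIC);cv2.imwrite(f'pics/{n}1c.png',g)
E
```

```text
time_s: 2.1
tool_pos: [0.5194, 0.3095, 0.1853]
orientation: [-1.57, 0.0, -1.486]
contact_force: [-0.2, 0.2, -0.8]
finger_gap: 0.599
t 2.1 pos [0.5194 0.3095 0.1853] yaw -1.486 F [-0.2  0.2 -0.8] gap 0.599
rows shift [ 0.9 66.3  0.4] turn 0.0018
```

View pics/top1c.png

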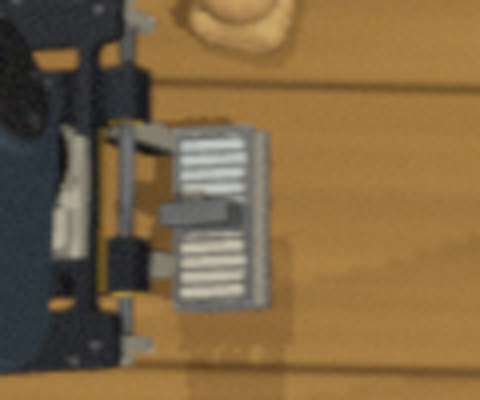

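View pics/side1c.png

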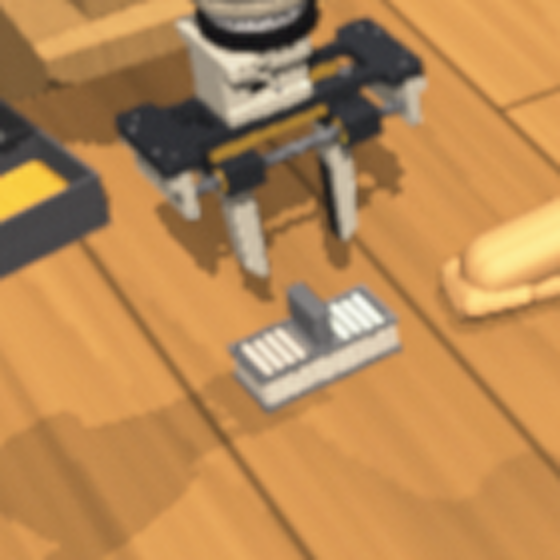

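The fingers straddle the grip (top crop ≈(200,212), side crop ≈(310,310)), lined up along the block. Descending.

```bash
python3 -m jog '[[[0.5,35,0,0],[0.5,66,0,0],[0.5,66,0,0],[0.5,66,0,0]]]'
python3 - <<'E'
from h import *
plan(.520,.3086,.119,.083-np.pi/2)
for n in('top','side'):
    im=imaging.snapshot(n)
    g=cv2.resize(im[170:270,70:190] if n=='top' else im[80:190,130:260],None,fx=4,fy=4,interpolation=cv2.INTER_CUBIC);cv2.imwrite(f'pics/{n}2c.png',g)
E
```

```text
time_s: 2.6
tool_pos: [0.52, 0.3083, 0.1191]
orientation: [-1.571, -0.0, -1.487]
contact_force: [-0.0, -0.3, -0.0]
finger_gap: 0.598
t 2.6 pos [0.52   0.3083 0.1191] yaw -1.4874 F [-0.  -0.3 -0. ] gap 0.598
rows shift [-0.3  0.1  0.1] turn 0.0004
```

View pics/side2c.png

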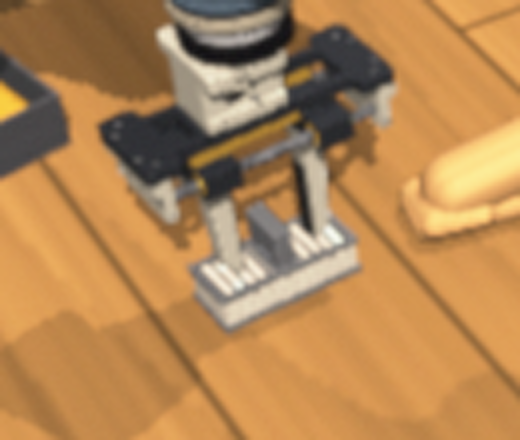

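The fingers stand either side of the grip (crop ≈(268,235)). Close and lift.

```bash
python3 -m jog '[[[0,0,0,0],[0,0,0,0],[0,0,0,0],[0,0,0,0],[0,0,0,0],[0,0,0,0],[0,0,0,0]]]' 1 25
python3 -m jog '[[[0,-10,0,0],[0,-35,0,0],[0,-70,0,0],[0,-100,0,0],[0,-100,0,0],[0,-100,0,0]]]'
python3 - <<'E'
from h import *
plan(.5012,-.2540,.2,.0245-np.pi/2)
for n in('top','side'):
    im=imaging.snapshot(n)
    g=cv2.resize(im[170:270,70:190] if n=='top' else im[80:190,130:260],None,fx=4,fy=4,interpolation=cv2.INTER_CUBIC);cv2.imwrite(f'pics/{n}3c.png',g)
E
```

```text
time_s: 3.4
tool_pos: [0.52, 0.3081, 0.1187]
orientation: [-1.571, -0.0, -1.488]
contact_force: [0.5, 0.2, 0.9]
finger_gap: 0.151
time_s: 4.0
tool_pos: [0.52, 0.3081, 0.2192]
orientation: [-1.57, 0.0, -1.488]
contact_force: [0.3, -0.7, -2.6]
finger_gap: 0.149
t 4.0 pos [0.52   0.3081 0.2192] yaw -1.4878 F [ 0.3 -0.7 -2.6] gap 0.149
rows shift [558.7  19.  -65.4] turn 0.0585
```

View pics/side3c.png

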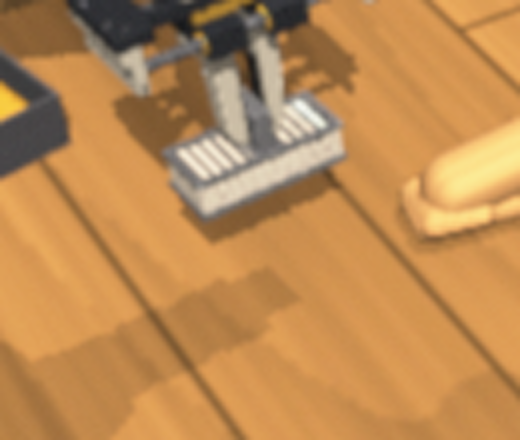

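```bash
python3 -m jog '[[[30,0,-4,0],[70,0,-10,0.02],[110,0,-20,0.03],[150,0,-20,0.06],[190,0,-25,0.06],[230,0,-30,0.06],[270,0,-32,0.06],[310,0,-35,0.06]]]'
python3 -c "
from h import *
plan(.5012,-.2540,.2,.0245-np.pi/2)"
```

```text
time_s: 4.9
tool_pos: [0.5102, -0.0052, 0.2177]
orientation: [-1.573, 0.0, -1.548]
contact_force: [0.2, 0.6, -0.9]
finger_gap: 0.151
t 4.9 pos [ 0.5102 -0.0052  0.2177] yaw -1.5477 F [ 0.2  0.6 -0.9] gap 0.151
rows shift [248.5  17.7 -14.8] turn -0.0014
```

```bash
python3 -m jog '[[[40,0,-4,0],[80,0,-8,0],[120,0,-10,0],[160,0,-12,0],[200,0,-13,0],[230,0,-15,0],[245,0,-15,0],[248,10,-15,0]]]'
python3 -m jog '[[[0,0,0,0],[0,0,0,0],[0,0,0,0]]]'
python3 - <<'E'
from h import *
plan(.5012,-.2540,.2,.0245-np.pi/2)
for n in('top','side'):
    im=imaging.snapshot(n);cv2.imwrite(f'pics/{n}4.png',im)
    g=cv2.resize(im[170:290,280:400] if n=='top' else im[180:330,220:370],None,fx=4,fy=4,interpolation=cv2.INTER_CUBIC);cv2.imwrite(f'pics/{n}4c.png',g)
E
```

```text
time_s: 5.7
tool_pos: [0.5017, -0.2531, 0.2085]
orientation: [-1.57, -0.0, -1.549]
contact_force: [-0.3, 0.6, -1.2]
finger_gap: 0.148
time_s: 6.0
tool_pos: [0.5018, -0.2508, 0.2087]
orientation: [-1.571, 0.0, -1.547]
contact_force: [-0.5, 0.5, -0.4]
finger_gap: 0.147
t 6.0 pos [ 0.5018 -0.2508  0.2087] yaw -1.5465 F [-0.5  0.5 -0.4] gap 0.147
rows shift [ 3.2  8.7 -0.6] turn -0.0002
```

View pics/side4c.png

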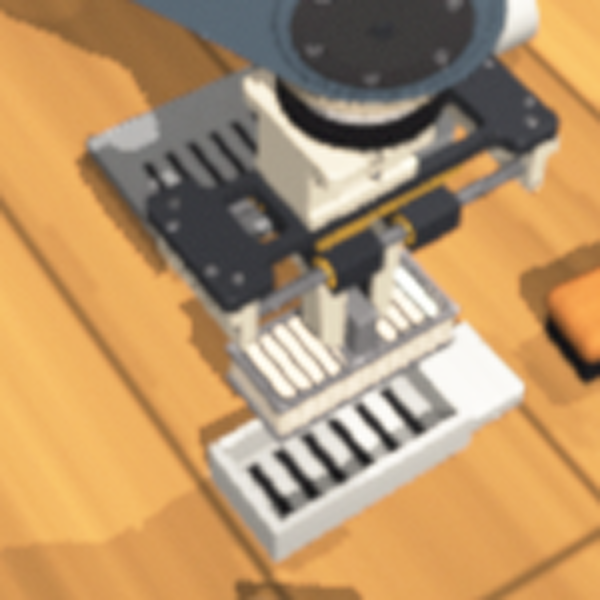

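View pics/top4c.png

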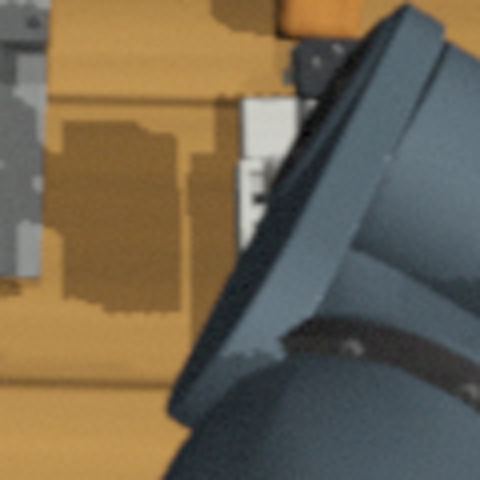

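Run:
```python
from fit import *
s=state();zb=(s['tool_pos'][2]-.1187)*1000
pts=[((231,347),(-56,24,30)),((272,406),(-56,-24,30)),((457,308),(56,-24,30)),((279,436),(-56,-24,0)),((453,342),(56,-24,0)),((232,377),(-56,24,0))]
fr=[((209,445),(-66,32,30)),((271,520),(-66,-32,30)),((470,430),(66,-32,30)),((276,557),(-66,-32,0)),((524,380),(108,-28,18)),((523,398),(108,-28,0)),((463,322),(108,28,18)),((468,455),(66,-32,0))]
p0=[.5018,-.2508,.0235]
for nm,l,dz in(('filter',pts,zb),('frame',fr,0)):
    m=np.array([px((220,180),4,a[0]) for a in l]);L=[(a[1][0],a[1][1],a[1][2]+dz) for a in l]
    f=least_squares(lambda p:(proj('side',T(p,L))-m).ravel(),p0);print(nm,f.x.round(4),'rms',np.sqrt(np.mean(f.fun**2)).round(2));print(f.fun.reshape(-1,2).round(1).tolist())
```

```text
filter [ 0.5029 -0.2473  0.0109] rms 1.01
[[-1.4, -1.4], [1.6, 0.6], [0.8, -0.2], [-0.3, 1.4], [0.7, -0.2], [-1.5, -0.5]]
frame [ 0.5013 -0.2517  0.0054] rms 1.6
[[-0.9, -0.5], [-0.1, 2.8], [0.8, -3.8], [-1.4, 0.7], [0.7, 1.8], [0.1, 1.8], [0.8, -0.8], [0.1, -2.6]]
```

Run:
```python
from fit import *
im=cv2.imread('pics/side0.png');K=8;x,y=265,255
g=cv2.resize(im[y:y+65,x:x+95],None,fx=K,fy=K,interpolation=cv2.INTER_CUBIC)
for p,c in(([.5011,-.2549,.0268],(0,0,255)),([.5012,-.2518,.02],(0,200,0))):
  def pl(L,cl):
    q=((proj('side',T(p,L))-[x,y]+.5)*K-.5).astype(int);cv2.polylines(g,[q],cl,c,1)
  b=lambda z,a,e,w:[(a,w,z),(e,w,z),(e,-w,z),(a,-w,z)]
  pl(b(30,-66,66,32),True);pl(b(30,-60,60,27),True);pl(b(0,-66,66,32),True);pl(b(18,66,108,28),True)
cv2.imwrite('pics/z.png',g)
```

```text
(no output)
```

View pics/z.png

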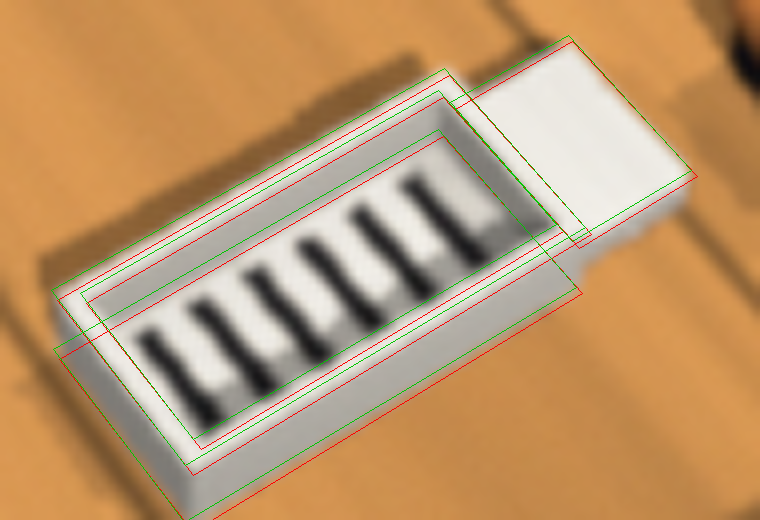

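Run:
```python
from fit import *
im=cv2.imread('pics/side4.png');K=8;x,y=270,240
g=cv2.resize(im[y:y+75,x:x+85],None,fx=K,fy=K,interpolation=cv2.INTER_CUBIC)
def pl(p,L,c):
    q=((proj('side',T(p,L))-[x,y]+.5)*K-.5).astype(int);cv2.polylines(g,[q],True,c,1)
b=lambda z,a,e,w:[(a,w,z),(e,w,z),(e,-w,z),(a,-w,z)]
p=[.5011,-.2549,.0268]
pl(p,b(30,-66,66,32),(0,0,255));pl(p,b(18,66,108,28),(0,0,255))
p=[.5018,-.2508,.0235]
for z in(90,120):pl(p,b(z,-56,56,24),(255,0,0))
pl(p,b(150,-7,7,20),(255,0,0))
cv2.imwrite('pics/z2.png',g)
```

```text
(no output)
```

View pics/z2.png

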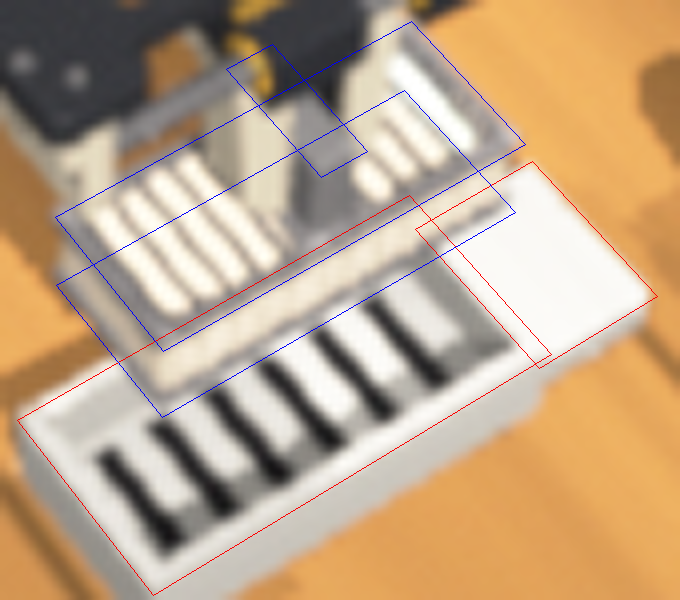

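Both overlays show the same small side-camera bias, so the filter/frame relative fit is good. Centre and lower.

```bash
python3 -m jog '[[[4,10,-0.7,0],[4,30,-0.7,0],[4,50,-0.7,0],[4,60,-0.7,0],[4,60,-0.7,0],[4,60,-0.7,0]]]'
python3 - <<'E'
from h import *
plan(.5011,-.2548,.1248,.0255-np.pi/2)
for n in('side',):
    im=imaging.snapshot(n);cv2.imwrite(f'pics/{n}5.png',im)
    g=cv2.resize(im[230:330,250:370],None,fx=6,fy=6,interpolation=cv2.INTER_CUBIC);cv2.imwrite(f'pics/{n}5c.png',g)
E
```

```text
time_s: 6.7
tool_pos: [0.5012, -0.2561, 0.1491]
orientation: [-1.57, -0.0, -1.548]
contact_force: [0.0, -1.1, -0.6]
finger_gap: 0.149
t 6.7 pos [ 0.5012 -0.2561  0.1491] yaw -1.5478 F [ 0.  -1.1 -0.6] gap 0.149
rows shift [-1.3 24.3 -0.1] turn -0.0025
```

View pics/side5c.png

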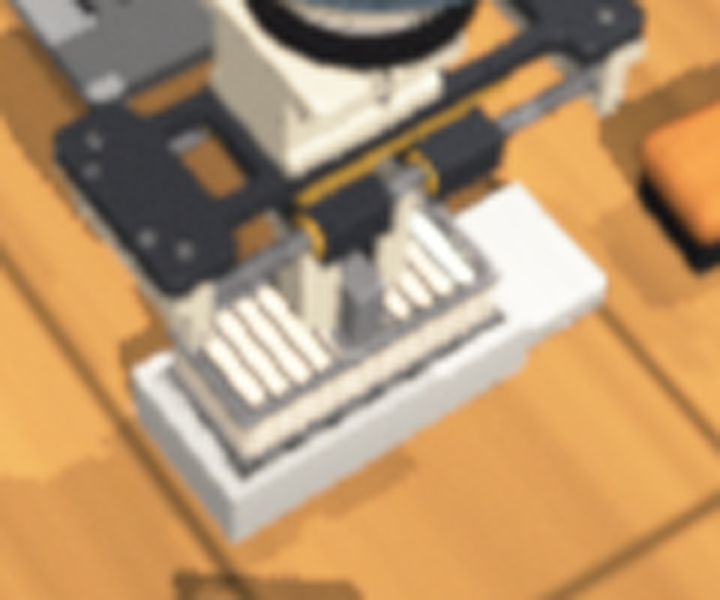

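The filter sits at rim height, centred inside the pocket outline (crop ≈(330,350)). Lowering.

```bash
python3 -m jog '[[[-1,4,0,0],[-1,8,0,0],[-1,12,0,0],[-1,12,0,0],[-1,12,0,0]]]'
python3 -m jog '[[[0,4,0,0],[0,8,0,0],[0,11,0,0],[0,11,0,0],[0,11,0,0]]]'
python3 - <<'E'
from h import *
plan(.5011,-.2548,.1248,.0255-np.pi/2)
for n in('side',):
    im=imaging.snapshot(n);cv2.imwrite(f'pics/{n}6.png',im)
    g=cv2.resize(im[230:330,250:370],None,fx=6,fy=6,interpolation=cv2.INTER_CUBIC);cv2.imwrite(f'pics/{n}6c.png',g)
E
```

```text
time_s: 7.25
tool_pos: [0.5009, -0.255, 0.1367]
orientation: [-1.571, 0.0, -1.548]
contact_force: [-0.4, 0.3, -1.0]
finger_gap: 0.148
time_s: 7.75
tool_pos: [0.501, -0.255, 0.1257]
orientation: [-1.571, 0.0, -1.548]
contact_force: [0.0, 0.0, -1.0]
finger_gap: 0.151
t 7.75 pos [ 0.501  -0.255   0.1257] yaw -1.5479 F [ 0.  0. -1.] gap 0.151
rows shift [-0.2  0.9  0.1] turn -0.0026
```

View pics/side6c.png

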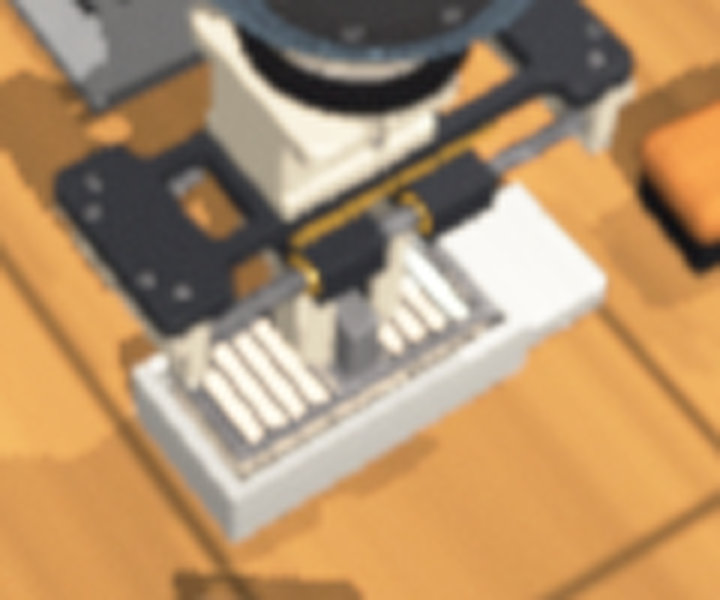

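```bash
python3 -m jog '[[[0,0.5,0,0],[0,0.5,0,0],[0,0.5,0,0],[0,0.5,0,0],[0,0.5,0,0],[0,0.5,0,0]]]' 0.6
python3 -m jog '[[[0,-20,0,0],[0,-60,0,0],[0,-90,0,0],[0,-90,0,0],[0,-90,0,0],[0,-90,0,0]]]'
python3 - <<'E'
from h import *
plan(.5011,-.2548,.215,.0255)
for n in('side','top'):
    im=imaging.snapshot(n);cv2.imwrite(f'pics/{n}7.png',im)
    if n=='side':g=cv2.resize(im[230:330,250:370],None,fx=6,fy=6,interpolation=cv2.INTER_CUBIC);cv2.imwrite(f'pics/{n}7c.png',g)
E
```

```text
time_s: 8.4
tool_pos: [0.501, -0.255, 0.1253]
orientation: [-1.571, -0.0, -1.548]
contact_force: [0.1, 0.7, 0.4]
finger_gap: 0.401
time_s: 9.0
tool_pos: [0.5005, -0.2547, 0.2141]
orientation: [-1.572, 0.001, -1.548]
contact_force: [0.0, -0.1, -0.4]
finger_gap: 0.399
t 9.0 pos [ 0.5005 -0.2547  0.2141] yaw -1.5478 F [ 0.  -0.1 -0.4] gap 0.399
rows shift [ 0.1 -0.9  0.6] turn -1.5733
```

View pics/side7c.png

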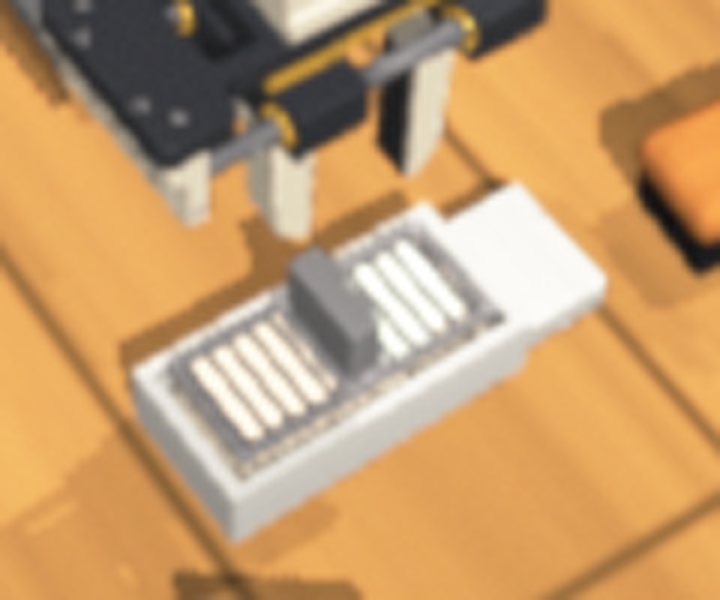

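View pics/top7.png

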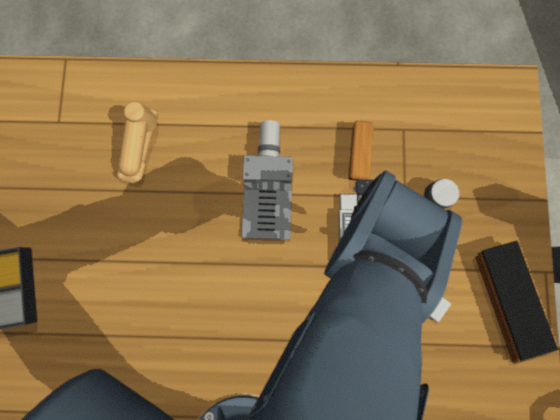

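The filter is seated, flush with its block inside the rim (grip at crop (335,310)). Now turn for the side grasp, fully opening.

```bash
python3 -m jog '[[[0,0,0,-0.15],[0,0,0,-0.3],[0,0,0,-0.45],[0,0,0,-0.6],[0,0,0,-0.75],[0,0,0,-0.9],[0,0,0,-1.05],[0,0,0,-1.2]]]' 0
python3 -m jog '[[[0,0,0,-0.15],[0,0,0,-0.3],[0,0,0,-0.373],[0,0,0,-0.373],[0,0,0,-0.373],[0,0,0,-0.373]]]'
python3 - <<'E'
from h import *
plan(.515,-.2545,.15,.0265)
for n in('side','top'):
    im=imaging.snapshot(n);cv2.imwrite(f'pics/{n}8.png',im)
    if n=='side':g=cv2.resize(im[200:340,230:390],None,fx=5,fy=5,interpolation=cv2.INTER_CUBIC)[:600];cv2.imwrite(f'pics/{n}8c.png',g)
E
```

```text
time_s: 9.9
tool_pos: [0.5007, -0.2548, 0.2143]
orientation: [-1.57, 0.002, -0.342]
contact_force: [0.1, 0.2, -0.3]
finger_gap: 0.989
time_s: 10.5
tool_pos: [0.5009, -0.2549, 0.2149]
orientation: [-1.57, 0.0, 0.023]
contact_force: [-0.5, 0.2, -1.2]
finger_gap: 0.997
t 10.5 pos [ 0.5009 -0.2549  0.2149] yaw 0.0233 F [-0.5  0.2 -1.2] gap 0.997
rows shift [14.2 64.9  0.1] turn -0.0032
```

View pics/side8c.png

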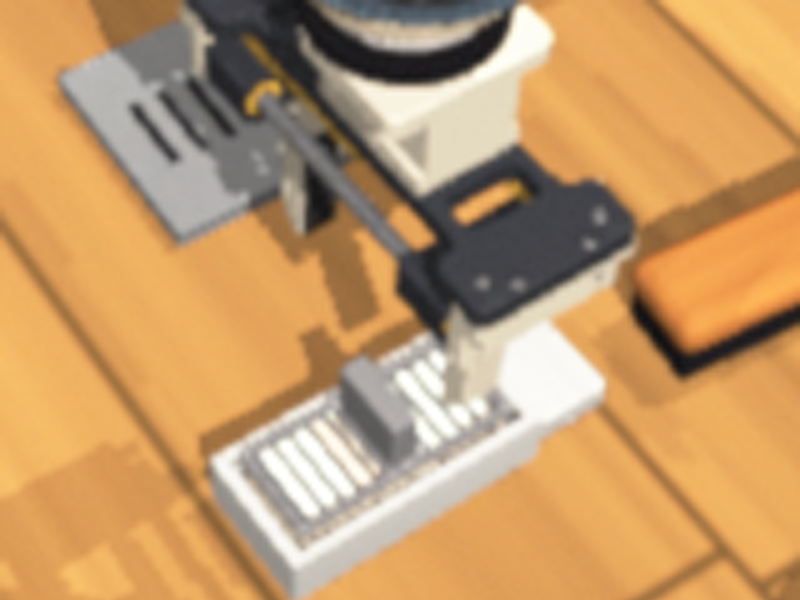

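```bash
python3 -m jog '[[[14,10,0,0],[14,45,0,0],[14,75,0,0],[14,80,0,0],[14,80,0,0],[14,80,0,0]]]'
python3 - <<'E'
from h import *
plan(.515,-.2545,.088,.0265)
for n in('side','top'):
    im=imaging.snapshot(n);cv2.imwrite(f'pics/{n}9.png',im)
    if n=='side':g=cv2.resize(im[200:340,230:390],None,fx=5,fy=5,interpolation=cv2.INTER_CUBIC)[:600];cv2.imwrite(f'pics/{n}9c.png',g)
E
```

```text
time_s: 11.2
tool_pos: [0.5155, -0.255, 0.1366]
orientation: [-1.572, -0.002, 0.025]
contact_force: [0.3, -0.2, 0.4]
finger_gap: 1.001
t 11.2 pos [ 0.5155 -0.255   0.1366] yaw 0.025 F [ 0.3 -0.2  0.4] gap 1.001
rows shift [-0.6 48.6  0.5] turn -0.0015
```

View pics/side9c.png

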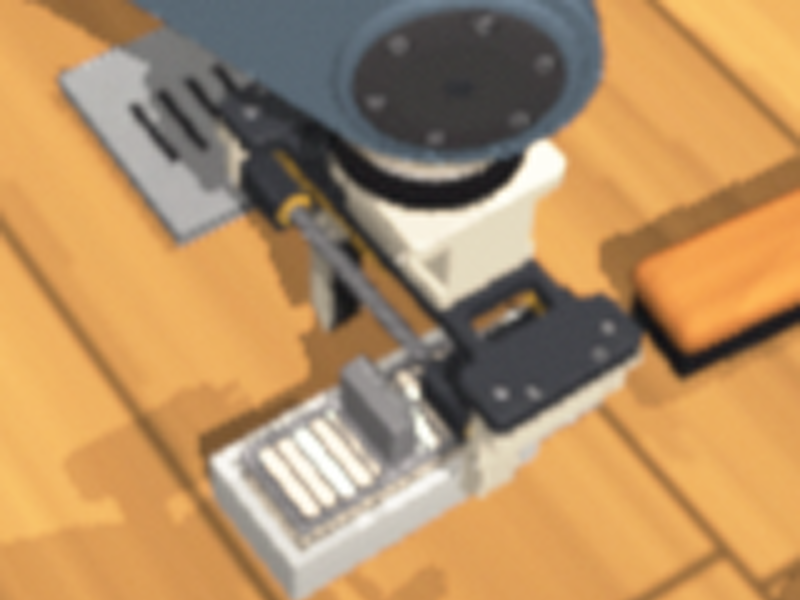

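Fingers clear both sides of the frame (near finger crop (490,460), far (335,300)). Down and close.

```bash
python3 -m jog '[[[0,15,0,0],[0,35,0,0],[0,48,0,0],[0,48.5,0,0],[0,48.5,0,0],[0,48.5,0,0]]]'
python3 -m jog '[[[0,0,0,0],[0,0,0,0],[0,0,0,0],[0,0,0,0],[0,0,0,0],[0,0,0,0]]]' 1 15
python3 -m jog '[[[0,0,0,0],[0,0,0,0],[0,0,0,0]]]' 1 50
python3 -c "
from h import *
plan(.515,-.2545,.088,.0265)"
```

```text
time_s: 11.9
tool_pos: [0.515, -0.2547, 0.0869]
orientation: [-1.571, -0.0, 0.025]
contact_force: [0.4, 0.3, 0.0]
finger_gap: 0.997
time_s: 12.5
tool_pos: [0.5149, -0.2545, 0.0868]
orientation: [-1.571, 0.0, 0.025]
contact_force: [-1.1, 1.8, 2.9]
finger_gap: 0.688
time_s: 12.8
tool_pos: [0.5149, -0.2545, 0.0868]
orientation: [-1.571, 0.0, 0.025]
contact_force: [-0.6, 3.0, 4.2]
finger_gap: 0.687
t 12.8 pos [ 0.5149 -0.2545  0.0868] yaw 0.0252 F [-0.6  3.   4.2] gap 0.687
rows shift [ 0.1 -1.2 -0. ] turn -0.0013
```

```bash
python3 -m jog '[[[0,-5,0,0],[0,-15,0,0],[0,-30,0,0],[0,-45,0,0],[0,-55,0,0],[0,-60,0,0],[0,-60,0,0],[0,-60,0,0]]]'
python3 - <<'E'
from h import *
plan(.515,-.2545,.088,.0265)
for n in('side',):
    im=imaging.snapshot(n);cv2.imwrite(f'pics/{n}10.png',im)
    if n=='side':g=cv2.resize(im[170:310,230:390],None,fx=5,fy=5,interpolation=cv2.INTER_CUBIC)[:600];cv2.imwrite(f'pics/{n}10c.png',g)
E
```

```text
time_s: 13.6
tool_pos: [0.5148, -0.2545, 0.1465]
orientation: [-1.571, 0.0, 0.025]
contact_force: [0.1, 0.1, -5.3]
finger_gap: 0.684
t 13.6 pos [ 0.5148 -0.2545  0.1465] yaw 0.0252 F [ 0.1  0.1 -5.3] gap 0.684
rows shift [ 0.3 58.5 -0. ] turn -0.0013
```

View pics/side10c.png

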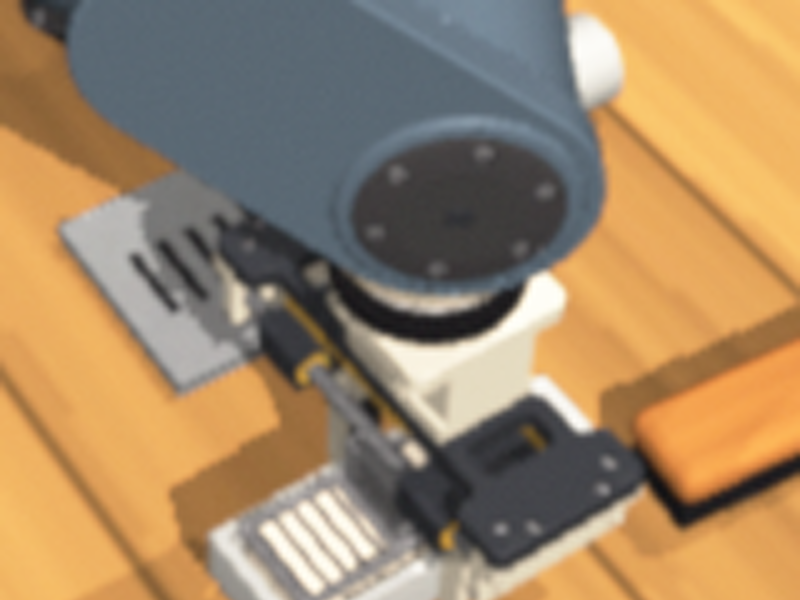

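```bash
python3 -c "
from h import *
plan(.5256,-.0417,.13,-.004)"; python3 -m jog '[[[0,0,10,0],[0,0,35,0],[0,0,65,0],[0,0,95,0],[0,0,125,0.01],[2,0,160,0.02],[4,2,190,0.03],[5,5,205,0.03]]]'
python3 -m jog '[[[0,0,0,0],[0,0,0,0],[0,0,0,0]]]'
python3 -c "
from h import *
plan(.5256,-.0417,.118,-.004)"
```

```text
t 13.65 pos [ 0.5147 -0.2545  0.1462] yaw 0.0252 F [ 0.6 -0.3 -5.1] gap 0.684
rows shift [ 16.3  16.3 212.4] turn 0.0292
time_s: 14.45
tool_pos: [0.5144, -0.047, 0.1415]
orientation: [-1.57, 0.001, -0.003]
contact_force: [0.2, -0.5, -4.0]
finger_gap: 0.688
time_s: 14.75
tool_pos: [0.5149, -0.0504, 0.1417]
orientation: [-1.571, -0.0, -0.006]
contact_force: [0.3, -0.7, -5.7]
finger_gap: 0.681
t 14.75 pos [ 0.5149 -0.0504  0.1417] yaw -0.0055 F [ 0.3 -0.7 -5.7] gap 0.681
rows shift [10.7 23.7  8.8] turn -0.0015
```

```bash
python3 -m jog '[[[4,5,4,0],[8,12,9,0],[10,20,9,0],[10.5,24,9,0],[10.5,24,9,0],[10.5,24,9,0]]]'
python3 - <<'E'
from h import *
plan(.5276,-.0417,.1005,-.004)
for n in('side','top'):
    im=imaging.snapshot(n);cv2.imwrite(f'pics/{n}11.png',im)
    g=cv2.resize(im[130:265,230:390] if n=='side' else im[130:270,190:350],None,fx=5,fy=5,interpolation=cv2.INTER_CUBIC)[:600];cv2.imwrite(f'pics/{n}11c.png',g)
E
```

```text
time_s: 15.35
tool_pos: [0.5253, -0.0407, 0.1176]
orientation: [-1.571, 0.0, -0.005]
contact_force: [0.5, -0.3, -4.5]
finger_gap: 0.683
t 15.35 pos [ 0.5253 -0.0407  0.1176] yaw -0.0048 F [ 0.5 -0.3 -4.5] gap 0.683
rows shift [ 2.4 17.1 -1. ] turn -0.0008
```

View pics/side11c.png

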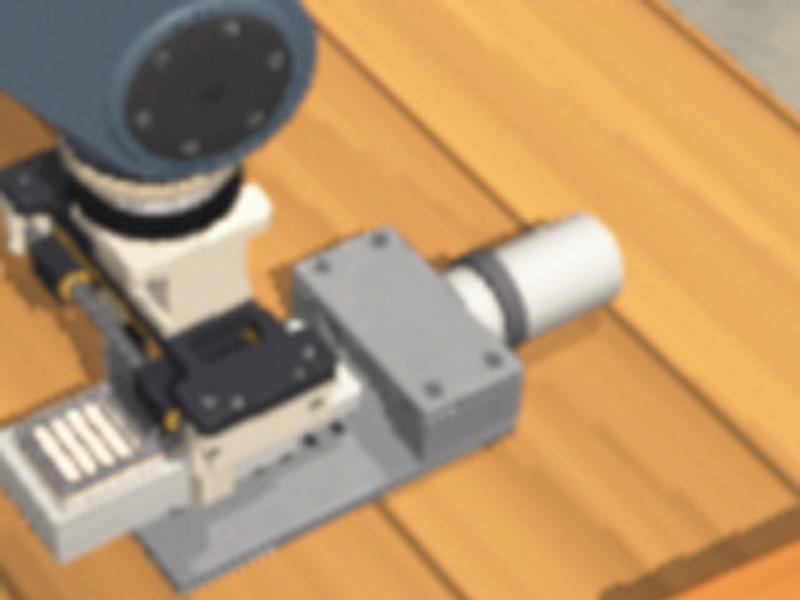

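View pics/top11c.png

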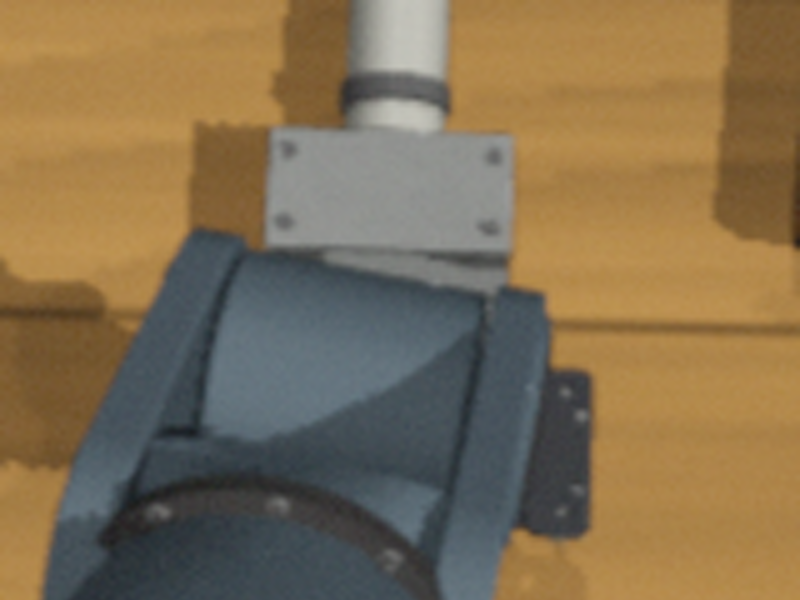

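Run:
```python
from fit import *
s=state();tp=s['tool_pos'];th=s['orientation'][2]
im=cv2.imread('pics/side11.png');K=8;x,y=225,195
g=cv2.resize(im[y:y+70,x:x+100],None,fx=K,fy=K,interpolation=cv2.INTER_CUBIC)
def pl(p,L,c):
    q=((proj('side',T(p,L))-[x,y]+.5)*K-.5).astype(int);cv2.polylines(g,[q],True,c,1)
z0=(tp[2]-.0868)*1000;print(z0)
b=lambda z,a,e,w:[(a,w,z+z0),(e,w,z+z0),(e,-w,z+z0),(a,-w,z+z0)]
p=[tp[0]-.0138*np.cos(th),tp[1]-.0138*np.sin(th),th]
pl(p,b(30,-66,66,32),(0,0,255));pl(p,b(18,66,108,28),(0,0,255));pl(p,b(0,-66,66,32),(0,0,255))
z0=0;p=[.6336,-.0417,-.004];pl(p,b(50,0,60,60),(255,0,0));pl(p,b(12,-140,0,60),(255,0,0))
cv2.imwrite('pics/z3.png',g)
```

```text
31.131122307952825
```

View pics/z3.png

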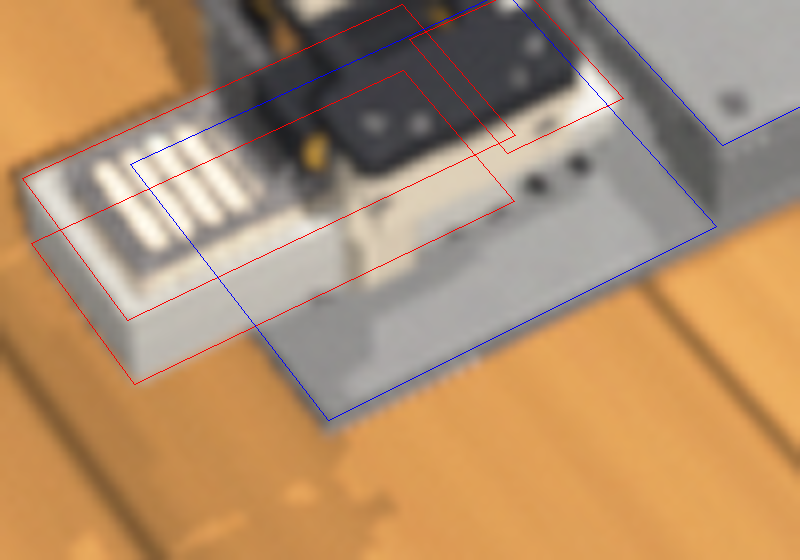

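```bash
python3 -m jog '[[[2,5,-1.5,0],[2,10,-1.5,0],[2,14,-1.5,0],[2,16,-1.5,0],[2,16,-1.5,0],[2,16,-1.5,0]]]'
python3 - <<'E'
from h import *
plan(.5716,-.0425,.1015,-.004)
E
```

```text
time_s: 16.05
tool_pos: [0.5273, -0.0421, 0.1017]
orientation: [-1.571, 0.0, -0.005]
contact_force: [-0.3, -0.4, -4.0]
finger_gap: 0.687
t 16.05 pos [ 0.5273 -0.0421  0.1017] yaw -0.0048 F [-0.3 -0.4 -4. ] gap 0.687
rows shift [44.3  0.2 -0.2] turn -0.0008
```

```bash
python3 -m jog '[[[4,0,0,0],[8,0,0,0],[12,0,0,0],[17,0,0,0],[22,0,0,0],[22,0,0,0]]]'
python3 -m jog '[[[4,0,0,0],[8,0,0,0],[12,0,0,0],[16,0,0,0],[20,0,0,0],[20,0,0,0],[20,0,0,0]]]'
python3 - <<'E'
from h import *
plan(.5776,-.0425,.1,-.004)
for n in('side','top'):
    im=imaging.snapshot(n);cv2.imwrite(f'pics/{n}12.png',im)
    g=cv2.resize(im[130:265,230:390] if n=='side' else im[130:270,190:350],None,fx=5,fy=5,interpolation=cv2.INTER_CUBIC)[:600];cv2.imwrite(f'pics/{n}12c.png',g)
E
```

```text
time_s: 16.65
tool_pos: [0.5501, -0.0423, 0.1018]
orientation: [-1.571, -0.001, -0.005]
contact_force: [0.3, 0.3, -4.8]
finger_gap: 0.683
time_s: 17.35
tool_pos: [0.5693, -0.0423, 0.1017]
orientation: [-1.571, 0.0, -0.005]
contact_force: [0.1, 0.5, -4.6]
finger_gap: 0.682
t 17.35 pos [ 0.5693 -0.0423  0.1017] yaw -0.0048 F [ 0.1  0.5 -4.6] gap 0.682
rows shift [ 8.3  1.7 -0.2] turn -0.0008
```

View pics/side12c.png

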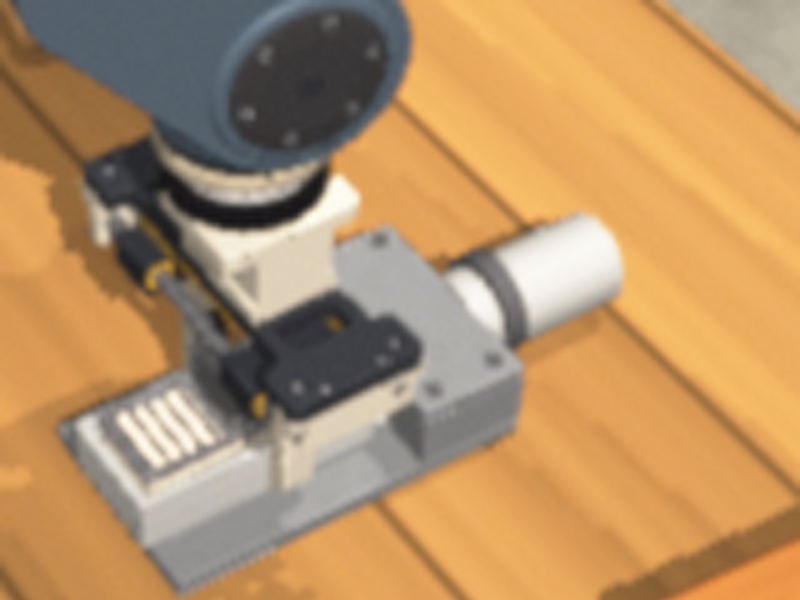

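```bash
python3 -m jog '[[[2,0,0,0],[4,0,0,0],[6,0,0,0],[6,0,0,0],[6,0,0,0]]]'
python3 -m jog '[[[1,0,0,0],[1.5,0,0,0],[1.5,0,0,0]]]'
python3 -m jog '[[[1,0,0,0],[1.5,0,0,0],[1.5,0,0,0]]]'
```

```text
time_s: 17.95
tool_pos: [0.5753, -0.0423, 0.1017]
orientation: [-1.571, 0.0, -0.005]
contact_force: [-0.3, -0.7, -5.9]
finger_gap: 0.68
time_s: 18.25
tool_pos: [0.5769, -0.0424, 0.1017]
orientation: [-1.571, -0.0, -0.005]
contact_force: [-0.2, 0.2, -4.3]
finger_gap: 0.68
time_s: 18.55
tool_pos: [0.5776, -0.0423, 0.1015]
orientation: [-1.571, 0.002, -0.005]
contact_force: [-5.3, -0.2, -2.5]
finger_gap: 0.682
```

Contact with the stop (−5 N) right at the predicted 0.5776. Now lower to the deck.

```bash
python3 -m jog '[[[-0.5,0,0,0],[-0.5,1,0,0],[-0.5,2,0,0],[-0.5,2.5,0,0],[-0.5,2.5,0,0],[-0.5,2.5,0,0]]]'
```

```text
time_s: 19.15
tool_pos: [0.5775, -0.0423, 0.099]
orientation: [-1.571, 0.001, -0.005]
contact_force: [-5.1, 0.3, -2.9]
finger_gap: 0.684
```

```bash
python3 -m jog '[[[0,0.5,0,0],[0,0.8,0,0],[0,0.8,0,0]]]'; python3 -m jog '[[[0,0,0,0],[0,0.4,0,0],[0,0.4,0,0]]]'
```

```text
time_s: 19.45
tool_pos: [0.5775, -0.0423, 0.0988]
orientation: [-1.571, 0.001, -0.005]
contact_force: [-7.7, -0.1, 4.3]
finger_gap: 0.689
time_s: 19.75
tool_pos: [0.5775, -0.0424, 0.0988]
orientation: [-1.571, 0.001, -0.005]
contact_force: [-9.9, 0.2, 8.9]
finger_gap: 0.683
```

Resting on the deck (fz turned upward) and pressed to the stop. Release gently.

```bash
python3 -m jog '[[[0,-0.4,0,0],[0,-0.4,0,0],[0,-0.4,0,0]]]' - 8
python3 -m jog '[[[0,0,0,0],[0,0,0,0],[0,0,0,0],[0,0,0,0],[0,0,0,0]]]' 0
python3 -m jog '[[[0,-20,0,0],[0,-55,0,0],[0,-95,0,0],[0,-130,0,0],[0,-160,0,0],[0,-160,0,0],[0,-160,0,0]]]'
python3 -m jog '[[[-40,0,0,0],[-80,0,0,0],[-120,0,0,0],[-160,0,0,0],[-200,0,0,0],[-200,0,0,0],[-200,0,0,0]]]'
python3 - <<'E'
from fit import *
for n in('side','top'):
    im=imaging.snapshot(n);cv2.imwrite(f'pics/{n}13.png',im);K=8
    x,y=(230,160) if n=='side' else (225,150)
    w,h=(100,75) if n=='side' else(75,75)
    g=cv2.resize(im[y:y+h,x:x+w],None,fx=K,fy=K,interpolation=cv2.INTER_CUBIC)
    q0=g.copy()
    def pl(p,L,c):
        q=((proj(n,T(p,L))-[x,y]+.5)*K-.5).astype(int);cv2.polylines(g,[q],True,c,1)
    b=lambda z,a,e,w:[(a,w,z),(e,w,z),(e,-w,z),(a,-w,z)]
    p=[.5637,-.0424,-.005]
    pl(p,b(42,-66,66,32),(0,0,255));pl(p,b(48,-56,56,24),(0,255,0));pl(p,b(12,-66,66,32),(0,0,255))
    cv2.imwrite(f'pics/{n}13c.png',g)
E
```

```text
time_s: 20.05
tool_pos: [0.5775, -0.0423, 0.0988]
orientation: [-1.571, 0.001, -0.005]
contact_force: [-7.7, 0.5, 4.1]
finger_gap: 0.691
time_s: 20.55
tool_pos: [0.578, -0.0424, 0.0985]
orientation: [-1.571, -0.0, -0.005]
contact_force: [-0.2, -0.1, 0.6]
finger_gap: 0.993
time_s: 21.25
tool_pos: [0.5778, -0.0424, 0.2586]
orientation: [-1.571, -0.001, -0.005]
contact_force: [-0.4, 0.7, -1.2]
finger_gap: 0.998
time_s: 21.95
tool_pos: [0.3775, -0.0414, 0.2579]
orientation: [-1.571, 0.001, -0.005]
contact_force: [0.7, 0.1, 0.6]
finger_gap: 1.001
```

View pics/side13c.png

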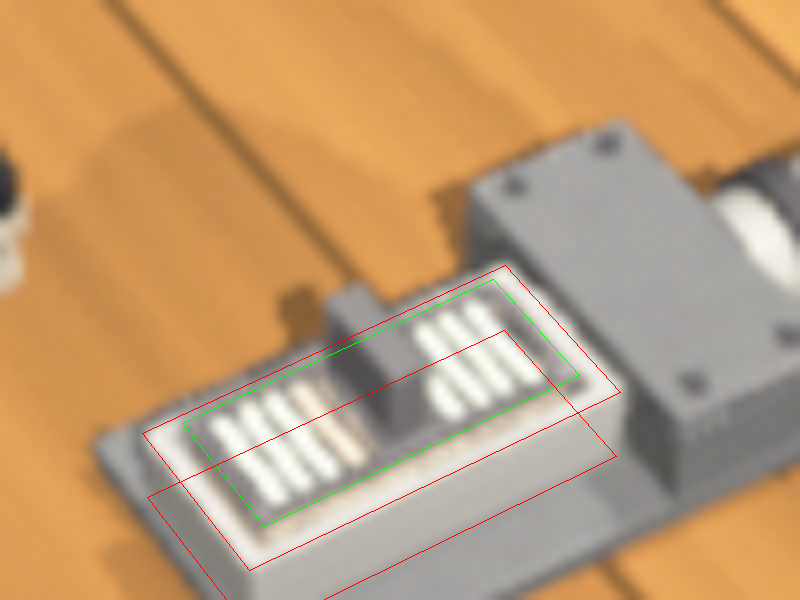

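View pics/top13c.png

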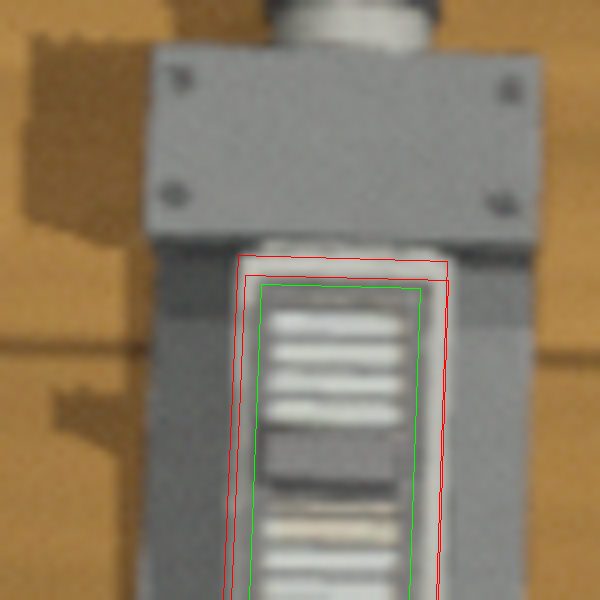

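View pics/top13.png

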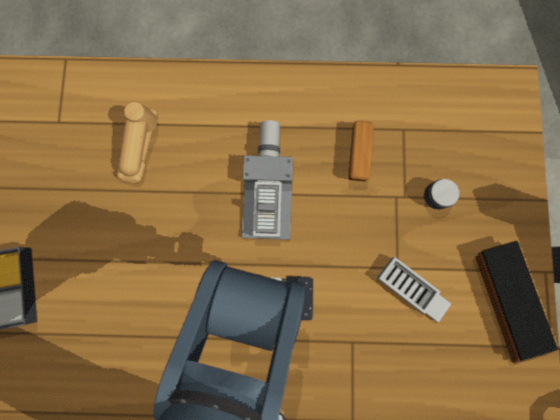

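The loaded tray overlays its expected home pose (within ~1 px in both views), about 4 mm of nose showing before the hood; filter down, bystanders unmoved. Settle and hand in.

```bash
python3 -m jog '[[[0,0,0,0],[0,0,0,0],[0,0,0,0],[0,0,0,0]]]'
python3 -c "
from workcell import workorder
print(workorder.sign_off())"
```

```text
time_s: 22.45
tool_pos: [0.378, -0.0414, 0.2583]
orientation: [-1.571, 0.0, -0.005]
contact_force: [0.7, -0.2, 0.6]
finger_gap: 0.999
the job is handed in; nothing more can be done
None
```

The filter is seated in the left-hand frame, and the loaded frame is fully home in the dock. I handed the job in at about 22.5 s; no verdict was reported.

- **What I did:** I lifted the filter by its grip, lowered it into the pocket on the bench and let go. I then took the frame by its long sides, lifted it about 60 mm, carried it to the dock, slid the nose in and lowered it onto the deck. After that I released it and backed the arm away.
- **Last checks:** The nose met the stop with about 5 N at the position I had predicted, and the deck took the weight once the frame was lowered. Afterwards the frame matched its expected home pose to about 1 px in both views. The filter was down in the pocket, and the tin, brush and shoe last looked unmoved in the top view.
- **Disagreements:** The side camera sits about 1 px (1–2 mm) off the top camera, so I relied on the top view and on relative positions. The recognition networks put the frame's centre about 10 mm short along x; I used my own corner fit, and the grasp confirmed it.

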